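Wedge the carton row tight in the sloping rack

TASK

Stand the loose carton in the sloping rack as the last one of the row, upright on the bed like the others. Then take the wedge out of its stand and drive it, thin end first and flat face towards the cartons, into the gap that is left between the last carton and the sloping end plate, pressing firmly until the row is locked tight with no play between the cartons. Leave the wedge in, let go of it, and leave the other things on the bench where they are.

Things in the scene. Friction and masses are not known exactly. Their poses are not given: they have to be found in the camera images.
- bed: sloping trough of the fixed aluminium rack. Origin: middle of its floor. x up the slope (away from the robot, 23 degrees above level), y along the row to the robot's left, z square out of the floor, leaning 23 degrees to the robot. Inside 48 mm wide in x; the lower lip (x = -24 mm), on which things rest, is 40 mm high, the upper one 25 mm. Four cartons pushed up to the straight plate end at y = -42 mm.
- straight_plate (a point): foot of the rack's straight end plate: middle of its inner face at the bed's floor (bed y = +70 mm), axes as the bed's. The plate is 70 mm high.
- sloping_plate (a point): foot of the rack's sloping end plate: middle of its inner face at the bed's floor (bed y = -56 mm), axes as the bed's. The plate is 88 mm high and leans outward: its inner face lies 0.17 mm farther towards -y per mm of height.
- carton_1_center (a point): small white carton, green band at its top, 28 (own x) x 40 (own y) x 85 mm (own z), about 150 g; the point is its centre (42.5 mm up). First in the rack, by the straight plate; its own x lies along the bed's y, its z along the bed's z.
- carton_2_center (a point): Like carton 1 in every way; second in the rack.
- carton_3_center (a point): Like carton 1 in every way; third in the rack. One to three millimetres of play lie between the cartons; beyond this one the row is empty as far as the sloping end plate.
- carton_4_center (a point): Like carton 1, but standing upright on the worktop by itself, at one side of the rack; the last one of the row. To be turned so that its 40 mm side runs up the bed's slope.
- wedge_center (a point): off-white plastic wedge, 110 mm long, 42 mm wide (own x), about 90 g, upright (within 3 degrees) in its stand, thin end down; the point is 55 mm above the thin end. z runs to the thick end. The flat face is parallel to z at y = +13.4 mm; the opposite one slopes: 17.4 mm thick at the thin end, 0.17 mm more per mm, 36.1 mm at the thick end. Friction holds it once it is driven in.
- wedge_foot (a point): middle of the wedge's thin end, axes as the wedge's, 4.7 mm from the wedge's axis to its +y. The lowest 8 mm are bevelled down to 9.4 mm thick. With the row tight it stands 10 to 22 mm above the bed's floor; driving it in takes some 5 to 20 N along the bed's z.
- stand: fixed grey block 62 x 56 x 25 mm with a pocket open at the top, in which the wedge stands upright; origin at the centre of its underside; the pocket's floor is 5 mm up. The wedge is drawn straight up.
- timer: bystander: white laboratory timer, 66 x 66 x 25 mm, lying flat; origin under its centre.
- squat_bottle: bystander: squat glass bottle with a foil stopper, 68 mm across, 56 mm high; origin under its centre.
- label_tape: bystander: roll of yellow tape lying flat, 68 mm across, 19 mm high; origin under its centre.
Mind the look-alikes: they are no part of the job. What is shaped like the part that bears carton_4_center but red is not meant. Leave any red look-alike of the part that bears carton_2_center alone.

How it is judged:
On the way, in this order (a step that is already met when the one before it is completed fails the run):
1. the loose carton stands in the rack as the last of the row, let go, with the wedge not yet in the rack (x of carton_4_center in the frame of bed between -0.008 and 0.008 m and y of carton_4_center in the frame of bed between -0.0415 and -0.0255 m and z of carton_4_center in the frame of bed between 0.038 and 0.047 m and angle between the z axis of bed and the z axis of carton_4_center, either way round below 0.12 rad and contact force between the fingers and carton_4 below 0.2 N and distance between wedge_center and bed above 0.12 m), for 0.2 s.
2. the wedge is driven between the last carton and the end plate until it presses the row together (at least 3 N on the carton) (x of wedge_center in the frame of bed between -0.008 and 0.008 m and y of wedge_center in the frame of bed between -0.06 and -0.051 m and z of wedge_center in the frame of bed between 0.057 and 0.082 m and angle between the z axis of bed and the z axis of wedge_center, either way round below 0.09 rad and contact force between wedge and carton_4 above 3 N), for 0.1 s.
At the end, for the whole second after the job is handed in: All four cartons upright in the rack within 2.5 mm of their places in a closed row and 7 degrees of square; the wedge in the gap within 5 degrees of the bed's z, its thin end 2 to 27 mm above the bed's floor, still bearing on the last carton with at least 0.5 N (x of carton_1_center in the frame of bed between -0.008 and 0.008 m and y of carton_1_center in the frame of bed between 0.0535 and 0.0585 m and z of carton_1_center in the frame of bed between 0.038 and 0.047 m and angle between the z axis of bed and the z axis of carton_1_center, either way round below 0.12 rad and x of carton_2_center in the frame of bed between -0.008 and 0.008 m and y of carton_2_center in the frame of bed between 0.0255 and 0.0305 m and z of carton_2_center in the frame of bed between 0.038 and 0.047 m and angle between the z axis of bed and the z axis of carton_2_center, either way round below 0.12 rad and x of carton_3_center in the frame of bed between -0.008 and 0.008 m and y of carton_3_center in the frame of bed between -0.0025 and 0.0025 m and z of carton_3_center in the frame of bed between 0.038 and 0.047 m and angle between the z axis of bed and the z axis of carton_3_center, either way round below 0.12 rad and x of carton_4_center in the frame of bed between -0.008 and 0.008 m and y of carton_4_center in the frame of bed between -0.0305 and -0.0255 m and z of carton_4_center in the frame of bed between 0.038 and 0.047 m and angle between the z axis of bed and the z axis of carton_4_center, either way round below 0.12 rad and x of wedge_center in the frame of bed between -0.008 and 0.008 m and y of wedge_center in the frame of bed between -0.06 and -0.051 m and z of wedge_center in the frame of bed between 0.057 and 0.082 m and angle between the z axis of bed and the z axis of wedge_center, either way round below 0.09 rad and contact force between wedge and carton_4 above 0.5 N); the robot touches nothing.
It fails at once if a bystander is moved by more than 25 mm (distance of any of timer, squat_bottle, label_tape from where it was at the start of the episode above 0.025 m).
It also fails if it takes over 58 s, if anything falls off the work surface, if the arm or the gripper's body presses on something with over 40 N, if the wrist force passes 120 N, or if a joint passes its speed limit or range.

ROBOT

A 6-joint arm with a two-finger parallel gripper is mounted at the origin on a cart in front of the work surface, level with it; the furniture and walls round the work are solid. World frame = base frame: x ahead of the robot, y to its left, z up, the work surface at z = 0. Lengths are in m, angles in rad, forces in N, time in s.
With the tool pointing down it reaches from about 0.325 to 0.75 m from the base axis. Payload 7.6 kg.
Tool frame: the origin (TCP) lies between the finger pads; the fingertips stand 17 mm ahead of it and the grasp point (between the pads) lies 2 mm behind it (ctrl.finger_overhang is the distance from the TCP to the fingertips, in m); z points along the fingers, y is the line along which they close (so a half turn about z gives the same grasp; the last joint's range is limited). The gripper opens to 85 mm and grips with 20 to 120 N. Pads are 22 mm wide; open, the fingers measure 114 mm over their backs; the gripper's body (76 mm by 85 mm) begins 54 mm behind the grasp point. The pads swing forward as they close: fully open they stand 13 mm farther back than shut.
Start: joints at [1.23, 0.052, 1.401, -0, 1.689, -0.07], TCP at [0.14, 0.506, 0.248] pointing down, gripper open.
Joint ranges: [-2.9, 2.9], [-0.91, 2.17], [0.12, 2.37], [-1.06, 4.2], [0.26, 2.73], [-2.93, 2.93]. Speed limits (rad/s): [2.57, 2.57, 3.01, 3.14, 3.14, 3.14].

INTERFACE

Orientations are given as a 3x3 rotation matrix whose columns are the frame's x, y, z axes.
In Python, from plant import ctrl, jaws, viewer, read_clock, read_qpos, read_qd, read_effort, read_position, read_tool_rot, read_ft_force, read_torque, read_width, read_grip_force gives the robot as it stands. Calls block until the motion is done:
- ctrl.move_pose(position, orientation): joint-space move of the TCP to a pose.
- ctrl.movel(position, speed=0.15, rot=None, contact_N=None): straight line of the TCP; rot=None keeps the orientation; speed is the mean speed in m/s. With contact_N (N) it stops when the force on the tool has changed by that much, and returns True; else False.
- ctrl.goto_joints(angles): joint-space move.
- jaws.gripper_to(opening): finger opening in m; the grip force is fixed at half the most; returns when the fingers have stopped.
- ctrl.hold(seconds).
- ctrl.ik(position, orientation): joint angles nearest the present ones, or None.
- viewer.snapshot(name): name is "scene" or "top" or "wrist"; returns the picture (480x640x3 uint8, red, green, blue); there is no depth.
- viewer.camera_model(name): a dict with "fovy" (degrees; the focal length in pixels is half the picture's height over the tangent of half this angle, whatever the lens; pixels are square), "cx", "cy" (the principal point, pixels), "rvec" (rotation vector, rad) and "tvec" (3), from world to camera coordinates, as OpenCV has them; the wrist camera has in their place "hand_eye" (4x4, takes a point from camera to tool coordinates, whose origin is the TCP and whose axes are the flange's). Camera axes: x right, y down, z forward; pixel columns grow to the right and rows downward; lengths in m; the calibration is good to about 2 mm. A picture is of the moment at which its call begins: read the wrist's pose just before it. camera_model takes no time and is no camera call.
A pose or a line that the arm cannot do raises ctrl.MotionError and nothing moves.
- ctrl.close_job(): hands the job in; it is judged then, once.
Readings, each from a call of its own:
- read_clock(): time.
- read_qpos(): joint angles.
- read_qd(): joint speeds.
- read_effort(): joint torques, N m.
- read_position(): TCP position.
- read_tool_rot(): TCP orientation.
- read_ft_force(): force on the tool from outside, world axes, zero at the start.
- read_torque(): the same for the moment, N m.
- read_width(): finger opening in m.
- read_grip_force(): force on a finger pad.
Only numpy, scipy, OpenCV 4.12 (cv2) and the standard library are available. Lean on these libraries where they do the work, as an engineer would, in place of code of your own. Each camera call takes 0.05 s, during which the arm holds its last target. There are 200 camera calls.

## Working session

There is one attempt and no reset: what is moved stays moved. The work goes in short steps, each a Python script; the robot and the scene stay as the last script left them, time stands still between calls to the robot, and variables do not carry over. Pictures are saved under pics/ and viewed, at most 14 in all, crops included, and the job is handed in when it is done.

```bash
ls; mkdir -p pics; python3 - <<'E'
from plant import *
import cv2, numpy as np
np.set_printoptions(precision=4,suppress=True)
for n in ["scene","top","wrist"]:
    im=viewer.snapshot(n); cv2.imwrite(f"pics/{n}0.png",im[:,:,::-1]); print(n,viewer.camera_model(n))
print(read_clock(),ctrl.finger_overhang)
E
```

```text
pics
scene {'fovy': 47.82475933834141, 'cx': 311.9434591490426, 'cy': 235.8908896534831, 'rvec': array([ 2.3761, -0.5905,  0.2287]), 'tvec': array([-0.4919,  0.3427,  0.968 ])}
top {'fovy': 47.12959709479515, 'cx': 325.580307632796, 'cy': 240.82358971108602, 'rvec': array([ 2.1716, -2.1479,  0.1446]), 'tvec': array([0.0665, 0.6392, 1.4075])}
wrist {'fovy': 62.73612497808438, 'cx': 318.84570938460683, 'cy': 238.81795255410518, 'hand_eye': array([[ 0.0002, -0.9512, -0.3086,  0.0798],
       [ 1.    ,  0.0004, -0.0007,  0.0006],
       [ 0.0008, -0.3086,  0.9512, -0.125 ],
       [ 0.    ,  0.    ,  0.    ,  1.    ]])}
0.15 0.017
```

View pics/scene0.png

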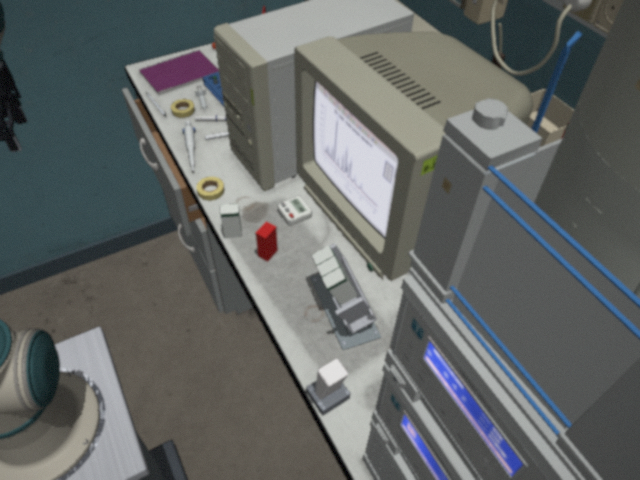

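View pics/top0.png

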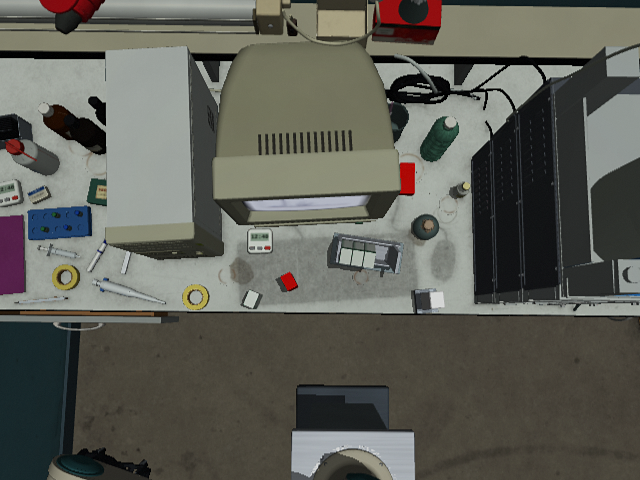

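The scene view shows the white, green-topped carton at (231,220), its red twin at (267,241), the rack at (345,295) with three cartons, and the wedge in its stand at (330,380). In the top view these are at (252,298), (287,282), (365,255) and (428,300).

Candidates for carton 4 are the white one at top (252,298) and the red one at (287,282), which I reject because of its colour. Next: coarse positions, then wrist close-ups.

```bash
cat > h.py <<'E'
from plant import *
import cv2, numpy as np
from scipy.spatial.transform import Rotation as R
np.set_printoptions(precision=4,suppress=True)
def cam(n,P=None,T=None):
    m=viewer.camera_model(n); f=240/np.tan(np.radians(m["fovy"]/2))
    K=np.array([[f,0,m["cx"]],[0,f,m["cy"]],[0,0,1]])
    if n=="wrist":
        H=np.eye(4);H[:3,:3]=T;H[:3,3]=P;E=H@m["hand_eye"];return K,E[:3,:3],E[:3,3]
    A=cv2.Rodrigues(m["rvec"])[0];return K,A.T,-A.T@m["tvec"]
def ray(c,uv):
    K,A,o=c; d=A@np.linalg.inv(K)@np.array([uv[0],uv[1],1.]); return o,d/np.linalg.norm(d)
def onplane(c,uv,n=(0,0,1),d0=0.):
    o,d=ray(c,uv);n=np.array(n);return o+d*(d0-n@o)/(n@d)
def tri(cs,uvs):
    A=0;b=0
    for c,uv in zip(cs,uvs):
        o,d=ray(c,uv);M=np.eye(3)-np.outer(d,d);A=A+M;b=b+M@o
    p=np.linalg.solve(A,b)
    return p,max(np.linalg.norm(np.cross(p-ray(c,u)[0],ray(c,u)[1])) for c,u in zip(cs,uvs))
def proj(c,p):
    K,A,o=c;q=K@A.T@(np.asarray(p)-o);return q[:2]/q[2]
def down(yaw):  # tool y axis at yaw in xy
    c,s=np.cos(yaw),np.sin(yaw); y=np.array([c,s,0]);z=np.array([0,0,-1.]);return np.column_stack([np.cross(y,z),y,z])
E
python3 - <<'E'
from h import *
t=cam("top");s=cam("scene");print("cams",t[2],s[2])
for n,uv,h in [("c4",(252,298),.085),("red",(287,282),.085),("wedgetop",(431,299),.115),("stand",(428,302),.025),("rackL",(333,252),.1),("rackR",(398,258),.1),("bottle",(425,228),.056),("timer",(260,241),.025),("tape",(196,296),.019),("monitorfrontbot",(308,220),.1)]: print(n,onplane(t,uv,d0=h))
print(read_tool_rot(), tri([t,s],[(252,298),(231,212)]), tri([t,s],[(431,299),(333,371)]))
E
```

```text
cams [0.4563 0.0835 1.4762] [ 0.254  -0.5523  0.9628]
c4 [0.4858 0.2572 0.085 ]
red [0.5269 0.1701 0.085 ]
wedgetop [ 0.4874 -0.1872  0.115 ]
stand [ 0.4816 -0.1971  0.025 ]
rackL [0.6028 0.055  0.1   ]
rackR [ 0.5894 -0.1085  0.1   ]
bottle [ 0.6732 -0.1858  0.056 ]
timer [0.6379 0.2476 0.025 ]
tape [0.4909 0.4128 0.019 ]
monitorfrontbot [0.6835 0.119  0.1   ]
[[-0.9635  0.2675 -0.0004]
 [ 0.2675  0.9635 -0.0011]
 [ 0.0001 -0.0012 -1.    ]] (array([0.4877, 0.2577, 0.0769]), np.float64(0.001734701407732664)) (array([ 0.4913, -0.192 ,  0.0989]), np.float64(0.003782419720261643))
```

```bash
python3 - <<'E'
from h import *
import pickle
d={}
for n,p in [("c4",(.47,.257,.24)),("rackA",(.54,.03,.25)),("rackB",(.54,-.09,.25)),("wedge",(.46,-.19,.25))]:
    ctrl.move_pose(np.array(p),down(np.pi/2)); ctrl.hold(.15)
    P,T=read_position(),read_tool_rot(); im=viewer.snapshot("wrist")
    d[n]=(P,T,im); cv2.imwrite(f"pics/w_{n}.png",im[:,:,::-1]); print(n,P,read_clock())
pickle.dump(d,open("views.pkl","wb"))
a=np.hstack([d["c4"][2],d["wedge"][2]]);cv2.imwrite("pics/mont.png",cv2.resize(a,(800,300),interpolation=cv2.INTER_AREA)[:,:,::-1])
a=np.hstack([d["c4"][2][:,120:520],d["wedge"][2][:,120:520]]);cv2.imwrite("pics/mont.png",a[:,:,::-1])
E
```

```text
c4 [0.4695 0.2578 0.2401] 1.875
rackA [0.5398 0.0315 0.2499] 3.0167
rackB [ 0.5402 -0.0888  0.2501] 3.7667
wedge [ 0.4606 -0.1891  0.25  ] 4.5417
```

View pics/mont.png

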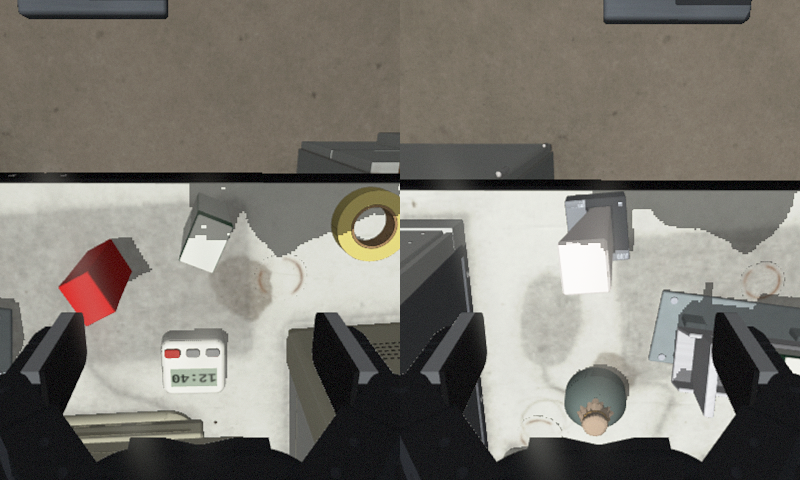

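View pics/w_rackA.png

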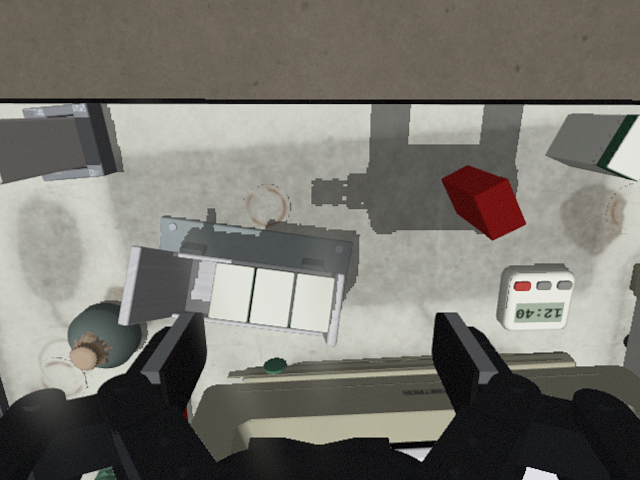

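View pics/w_rackB.png

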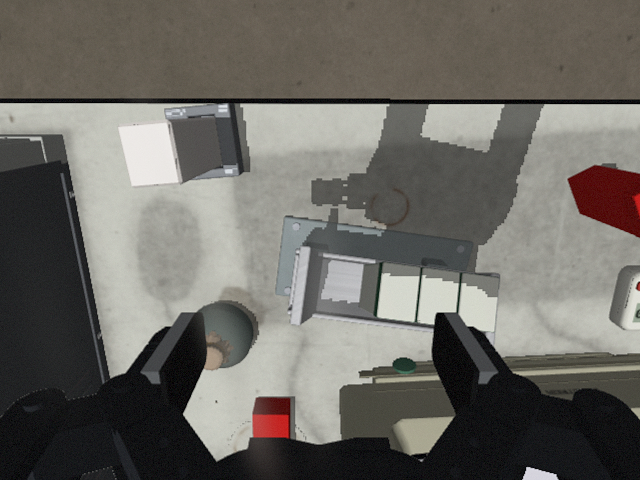

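The montage shows carton 4's white top near wrist px (325,250), the red twin at (215,282) rejected by colour, and the wedge top at (305,268) in its view. Rack A/B show three carton tops with the empty slot on their left and the rack yawed about 8°. Next is one close crop of the choice, plus contour corners.

```bash
python3 - <<'E'
from h import *
import pickle
d=pickle.load(open("views.pkl","rb"))
a=cv2.resize(d["c4"][2][180:290,285:385],None,fx=4,fy=4,interpolation=cv2.INTER_NEAREST)
b=cv2.resize(d["wedge"][2][180:305,270:370],None,fx=4,fy=4,interpolation=cv2.INTER_NEAREST)
m=np.zeros((500,800,3),np.uint8);m[:440,:400]=a;m[:,400:]=b;cv2.imwrite("pics/crop.png",m[:,:,::-1])
def quads(n,lo,roi,h,amin=150):
    im=d[n][2];x0,y0,x1,y1=roi;s=im[y0:y1,x0:x1]
    g=(s.min(2)>lo).astype(np.uint8);g=cv2.morphologyEx(g,cv2.MORPH_OPEN,np.ones((3,3)))
    c=cam("wrist",*d[n][:2])
    for k in cv2.findContours(g,cv2.RETR_EXTERNAL,cv2.CHAIN_APPROX_NONE)[0]:
        A=cv2.contourArea(k)
        if A<amin: continue
        q=cv2.approxPolyDP(cv2.convexHull(k),5,True)[:,0]+[x0,y0]
        print(n,A,q.tolist()); print(np.array([onplane(c,u,d0=h) for u in q]))
quads("c4",150,(290,190,370,290),.085)
quads("wedge",190,(270,200,345,305),.115)
quads("rackA",190,(205,250,345,345),.11)
quads("rackB",190,(370,250,505,345),.11)
E
```

```text
c4 3758.0 [[290, 190], [309, 190], [365, 213], [369, 257], [331, 289], [290, 289]]
[[0.4439 0.2376 0.085 ]
 [0.4439 0.2513 0.085 ]
 [0.4608 0.2922 0.085 ]
 [0.4952 0.2965 0.085 ]
 [0.5219 0.268  0.085 ]
 [0.5219 0.236  0.085 ]]
wedge 3873.5 [[270, 200], [283, 200], [336, 261], [341, 304], [299, 304], [274, 282]]
[[ 0.4379 -0.2214  0.115 ]
 [ 0.4379 -0.2126  0.115 ]
 [ 0.4818 -0.1763  0.115 ]
 [ 0.5155 -0.1721  0.115 ]
 [ 0.5156 -0.2029  0.115 ]
 [ 0.498  -0.2207  0.115 ]]
rackA 965.5 [[219, 336], [250, 325], [317, 339], [249, 344]]
[[ 0.6249 -0.0445  0.11  ]
 [ 0.6152 -0.0201  0.11  ]
 [ 0.6273  0.0309  0.11  ]
 [ 0.6319 -0.0218  0.11  ]]
rackA 165.0 [[338, 304], [328, 344]]
[[0.5973 0.0466 0.11  ]
 [0.6317 0.0394 0.11  ]]
rackA 1883.5 [[298, 274], [333, 279], [326, 331], [291, 327]]
[[0.5731 0.017  0.11  ]
 [0.577  0.0425 0.11  ]
 [0.6203 0.0378 0.11  ]
 [0.6169 0.011  0.11  ]]
rackA 1918.5 [[258, 269], [293, 274], [286, 326], [250, 321]]
[[ 0.5692 -0.012   0.11  ]
 [ 0.5731  0.0133  0.11  ]
 [ 0.616   0.0073  0.11  ]
 [ 0.6118 -0.02    0.11  ]]
rackA 1940.5 [[217, 264], [253, 268], [245, 321], [209, 316]]
[[ 0.5654 -0.0414  0.11  ]
 [ 0.5685 -0.0156  0.11  ]
 [ 0.6118 -0.0238  0.11  ]
 [ 0.6076 -0.0507  0.11  ]]
rackB 1209.5 [[463, 284], [496, 298], [493, 330], [467, 325], [460, 315]]
[[0.5812 0.0178 0.11  ]
 [0.5925 0.0437 0.11  ]
 [0.6196 0.0452 0.11  ]
 [0.6153 0.0248 0.11  ]
 [0.6068 0.0185 0.11  ]]
rackB 1236.0 [[423, 278], [457, 284], [455, 311], [433, 323], [419, 319]]
[[ 0.5765 -0.012   0.11  ]
 [ 0.5812  0.0134  0.11  ]
 [ 0.6034  0.0144  0.11  ]
 [ 0.6136 -0.0013  0.11  ]
 [ 0.6102 -0.0122  0.11  ]]
rackB 1488.5 [[384, 274], [418, 277], [413, 320], [378, 316]]
[[ 0.5734 -0.0407  0.11  ]
 [ 0.5757 -0.0157  0.11  ]
 [ 0.6111 -0.0167  0.11  ]
 [ 0.6077 -0.0434  0.11  ]]
```

View pics/crop.png

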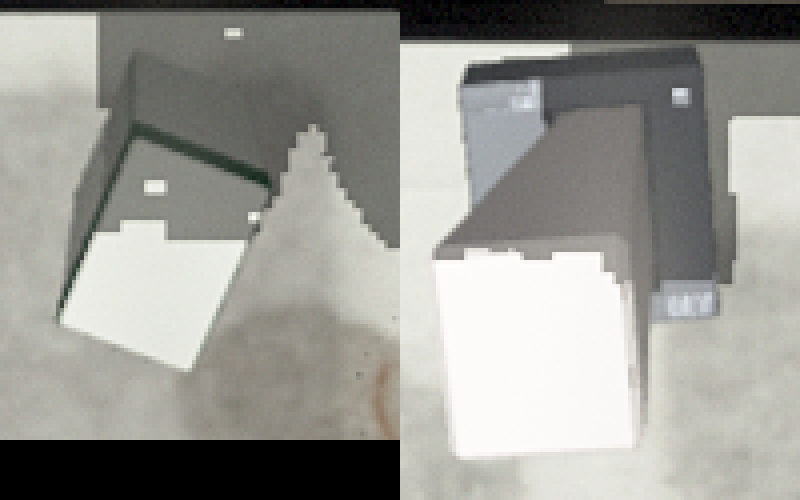

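The close crop confirms the choice: a white top with a green band, corners at px (318.5,212.5), (352.5,226), (332.5,272.8), (300,260.5). The wedge top corners are at (278.8,243), (327,239), (329.3,291.3), (284,294.8), with the sloped face on the left (−y) and the flat face on the right (+y), which is the orientation needed.

```bash
python3 - <<'E'
from h import *
import pickle
d=pickle.load(open("views.pkl","rb"))
cc={n:cam("wrist",*d[n][:2]) for n in d}
def rect(n,uv,h):
    p=np.array([onplane(cc[n],u,d0=h) for u in uv]); print(n,p.mean(0),"edges",[np.round(np.linalg.norm(p[i]-p[i-1])*1e3,1) for i in range(4)],"yaw long",[np.degrees(np.arctan2(*(p[j]-p[i])[[1,0]])) for i,j in ((0,3),(1,2))])
rect("c4",[(318.5,212.5),(352.5,226),(332.5,272.8),(300,260.5)],.085)
rect("wedge",[(278.8,243),(327,239),(329.3,291.3),(284,294.8)],.115)
# B corners w/ lower threshold
def quads(n,lo,roi):
    x0,y0,x1,y1=roi;s=d[n][2][y0:y1,x0:x1]
    g=(s.min(2)>lo).astype(np.uint8);g=cv2.morphologyEx(g,cv2.MORPH_OPEN,np.ones((3,3)))
    for k in cv2.findContours(g,cv2.RETR_EXTERNAL,cv2.CHAIN_APPROX_NONE)[0]:
        if cv2.contourArea(k)>300: print(n,lo,(cv2.approxPolyDP(cv2.convexHull(k),5,True)[:,0]+[x0,y0]).tolist())
for lo in (170,150,130): quads("rackB",lo,(372,250,505,345))
b=cv2.resize(d["rackB"][2][235:345,270:510],None,fx=3.3,fy=3.3,interpolation=cv2.INTER_NEAREST)
cv2.imwrite("pics/cropB.png",b[:,:,::-1])
A=d["rackA"][2]
cv2.imwrite("pics/cropA.png",cv2.resize(A[235:355,110:350],None,fx=3.3,fy=3.3,interpolation=cv2.INTER_NEAREST)[:,:,::-1])
E
python3 - <<'E'
import cv2,numpy as np
a=cv2.imread("pics/cropA.png")[:300];b=cv2.imread("pics/cropB.png")[:300]
w=max(a.shape[1],b.shape[1]);cv2.imwrite("pics/cropAB.png",np.vstack([cv2.copyMakeBorder(i,0,300-i.shape[0],0,w-i.shape[1],cv2.BORDER_CONSTANT) for i in (a,b)]))
E
```

```text
c4 [0.4844 0.2636 0.085 ] edges [np.float64(40.2), np.float64(27.2), np.float64(40.1), np.float64(26.8)] yaw long [np.float64(-20.45442670892894), np.float64(-20.93383761669338)]
wedge [ 0.4868 -0.1984  0.115 ] edges [np.float64(39.8), np.float64(33.7), np.float64(39.9), np.float64(33.1)] yaw long [np.float64(3.759865207058172), np.float64(2.8706155338324058)]
rackB 170 [[372, 322], [429, 332], [431, 342], [372, 344]]
rackB 170 [[463, 283], [496, 297], [492, 341], [459, 314]]
rackB 170 [[457, 283], [455, 311], [420, 322], [422, 278]]
rackB 170 [[382, 274], [418, 276], [413, 321], [378, 316]]
rackB 150 [[372, 322], [432, 329], [431, 344], [372, 344]]
rackB 150 [[462, 283], [504, 295], [504, 344], [492, 344], [462, 319]]
rackB 150 [[422, 275], [457, 283], [455, 311], [433, 323], [418, 321]]
rackB 150 [[382, 274], [418, 276], [413, 321], [377, 316]]
rackB 130 [[372, 321], [432, 329], [431, 344], [372, 344]]
rackB 130 [[422, 275], [458, 283], [455, 311], [433, 324], [417, 319]]
rackB 130 [[382, 273], [418, 276], [413, 321], [377, 316]]
rackB 130 [[478, 250], [504, 250], [504, 344], [492, 344], [459, 315], [461, 284]]
```

View pics/cropAB.png

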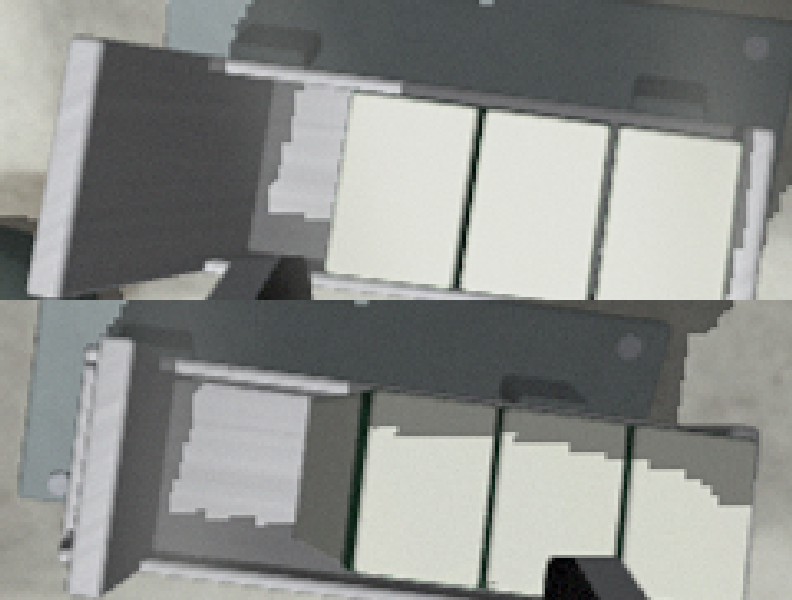

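```bash
python3 - <<'E'
from h import *
import pickle
d=pickle.load(open("views.pkl","rb"))
c={n:cam("wrist",*d[n][:2]) for n in d}
AB=[c["rackA"],c["rackB"]]
pts={"3TL":((216.1,263.2),(382.1,262.9)),"3TR":((254.5,267.7),(420.6,267.7)),"3BR":((248.5,322.3),(416,322)),"3BL":((209.1,317.4),(377.6,316.8)),
"2TL":((256.7,268.6),(421.5,268)),"2TR":((294.8,273.5),(459.1,272.9)),"1TL":((297.9,273.8),(462.1,273.5)),"1TR":((334.8,278),(499.4,277.4)),
"SPf":((141.2,247.7),(310.9,247.1)),"SPb":((130.3,324.4),(301.2,324.4))}
W={k:tri(AB,v) for k,v in pts.items()}
for k,(p,e) in W.items(): print(k,p,"res %.1f mm"%(e*1e3))
P={k:p for k,(p,e) in W.items()}
yv=(P["1TR"]-P["3TL"]);print("row yaw",np.degrees(np.arctan2(-yv[0],yv[1])),"dz",yv[2],"len",np.linalg.norm(yv))
for a,b in (("3TL","3BL"),("3TR","3BR")): v=P[b]-P[a];print("x dir",v,np.linalg.norm(v),"pitch",np.degrees(np.arctan2(v[2],np.hypot(v[0],v[1]))),"yaw",np.degrees(np.arctan2(v[1],v[0])))
s=d["rackB"][2][105:200,100:200];g=(s.min(2)>200).astype(np.uint8);g=cv2.morphologyEx(g,cv2.MORPH_OPEN,np.ones((5,5)))
for k in cv2.findContours(g,cv2.RETR_EXTERNAL,cv2.CHAIN_APPROX_NONE)[0]:
    if cv2.contourArea(k)>500: q=cv2.approxPolyDP(cv2.convexHull(k),4,True)[:,0]+[100,105];print("wB",cv2.contourArea(k),q.tolist())
wB=[(120,125),(172,121.5),(181,182),(131,187)]
for u,v in zip([(278.8,243),(327,239),(329.3,291.3),(284,294.8)],wB): print(tri([c["wedge"],c["rackB"]],[u,v]))
E
```

```text
3TL [ 0.5652 -0.0423  0.109 ] res 0.1 mm
3TR [ 0.5682 -0.0144  0.1102] res 0.1 mm
3BR [ 0.6046 -0.0183  0.1244] res 0.0 mm
3BL [ 0.6004 -0.0461  0.1248] res 0.1 mm
2TL [ 0.5695 -0.0132  0.1082] res 0.2 mm
2TR [0.5732 0.0146 0.1085] res 0.1 mm
1TL [0.5736 0.0168 0.1084] res 0.0 mm
1TR [0.576  0.0438 0.11  ] res 0.1 mm
SPf [ 0.5524 -0.0938  0.1113] res 0.2 mm
SPb [ 0.6034 -0.1005  0.1299] res 0.1 mm
row yaw -7.188625245801774 dz 0.001062909556208358 len 0.08684410453095495
x dir [ 0.0352 -0.0038  0.0158] 0.03877200213974852 pitch 24.067175078747773 yaw -6.173754822708261
x dir [ 0.0363 -0.0038  0.0142] 0.03921497938164432 pitch 21.30167234822907 yaw -6.018240700513797
wB 2814.5 [[166, 123], [177, 181], [131, 185], [119, 127]]
(array([ 0.4695, -0.2166,  0.1113]), np.float64(0.0002451251123463716))
(array([ 0.467 , -0.1828,  0.1107]), np.float64(0.0001456706516358754))
(array([ 0.506 , -0.1806,  0.1131]), np.float64(0.0002726531056216326))
(array([ 0.509 , -0.214 ,  0.1136]), np.float64(0.00014077139274224323))
```

```bash
cat >> h.py <<'E'
RB=(R.from_euler("z",-7,degrees=True)*R.from_euler("y",-23,degrees=True)).as_matrix()
C3=np.array([.5846,-.0303,.1171]); SP=np.array([.5779,-.0972,.1206])
oz=C3-RB@[-.004,0,.085]           # y along row still open
y0=(RB.T@(SP-oz))[1]+.071
OB=oz+RB@[0,y0,0]
def bed(p): return OB+RB@np.asarray(p)
def inbed(p): return RB.T@(np.asarray(p)-OB)
def rackrot(sg): y=sg*RB[:,0];z=-RB[:,2];return np.column_stack([np.cross(y,z),y,z])
E
python3 - <<'E'
from h import *
import pickle
d=pickle.load(open("views.pkl","rb"))
print("OB",OB)
for k,p in {"3TL":[ 0.5652,-0.0423,0.109 ],"3TR":[.5682,-.0144,.1102],"3BL":[.6004,-.0461,.1248],"2TL":[.5695,-.0132,.1082],"1TR":[.576,.0438,.11],"SPf":[.5524,-.0938,.1113],"SPb":[.6034,-.1005,.1299]}.items(): print(k,inbed(p)*1e3)
c=cam("wrist",*d["rackA"][:2])
n=RB[:,2]
for u in [(338.2,274.4),(332.7,326)]: print("STR",inbed(onplane(c,u,n,n@bed([0,0,.07])))*1e3)
q0=read_qpos();print(q0)
for sg,yw in ((1,-20.7),(-1,159.3)):
    for nm,p,T in [("pick",(.4844,.2636,.07),down(np.radians(yw))),("hov",bed([-.002,-.035,.19]),rackrot(sg)),("place",bed([-.002,-.035,.07]),rackrot(sg)),("wpick",(.488,-.197,.10),down(np.radians(3.3+(0 if sg>0 else 180)))),("wplace",bed([-.003,-.058,.115]),rackrot(sg)),("whov",bed([-.003,-.058,.20]),rackrot(sg))]:
        print(sg,nm,ctrl.ik(np.array(p),T))
E
```

```text
OB [ 0.6217 -0.031   0.0404]
3TL [-23.5434 -18.057   84.4962]
3TR [-23.4635  10.0007  85.7659]
3BL [ 15.2167 -17.5388  85.208 ]
2TL [-23.1918  11.3502  83.4778]
1TR [-22.9442  68.7175  85.3282]
SPf [-28.562  -70.733   89.1251]
SPb [ 26.053  -71.1677  86.1487]
STR [-25.7636  72.4639  70.    ]
STR [13.6176 72.6122 70.    ]
[-0.4638 -0.025   1.4755  0.0002  1.6912 -2.0365]
1 pick [ 0.4314  0.2587  1.537  -0.      1.3459  0.7927]
1 hov [-0.1832 -0.1638  1.7172  0.0257  1.1875 -0.0658]
1 place [-0.1774  0.0749  1.7156  0.0265  0.9504 -0.0662]
1 wpick [-0.4539  0.1569  1.5902 -0.      1.3945 -0.5115]
1 wplace [-0.2284 -0.0241  1.7291  0.0481  1.0377 -0.1223]
1 whov [-0.2365 -0.1828  1.7163  0.0477  1.2094 -0.1222]
-1 pick [ 0.4314  0.2587  1.537  -0.      1.3459 -2.3489]
-1 hov None
-1 place None
-1 wpick [-0.4539  0.1569  1.5902 -0.      1.3945  2.6301]
-1 wplace None
-1 whov None
```

```bash
python3 - <<'E'
from h import *
T=down(np.radians(-20.7)); p=np.array([.4844,.2636,.07])
ctrl.move_pose(p+[0,0,.1],T); ctrl.movel(p,.12)
jaws.gripper_to(.03); print("w",read_width(),read_grip_force(),read_position())
ctrl.movel(p+[0,0,.13],.15); print("lift w",read_width())
ctrl.move_pose(bed([-.002,-.0355,.19]),rackrot(1)); ctrl.hold(.1)
im=viewer.snapshot("wrist"); cv2.imwrite("pics/hov.png",im[:,:,::-1]); print(inbed(read_position()),read_ft_force(),read_clock())
E
```

```text
w 0.039347348769974394 60.32209753990173 [0.4847 0.2637 0.0706]
lift w 0.03911001726989123
[-0.002  -0.0345  0.1898] [-0.3178 -0.3044 -0.8678] 10.8083
```

View pics/hov.png

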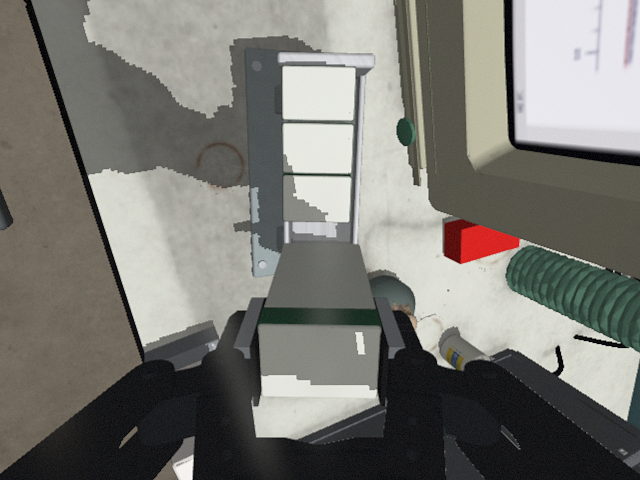

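The wrist view shows the carton held squarely, its foot at (283–355,245) in line with the row above it and clear of carton 3. Lowering it now.

```bash
python3 - <<'E'
from h import *
f0=read_ft_force()
r=ctrl.movel(bed([-.002,-.0362,.085]),.12,contact_N=10); print(r,inbed(read_position()))
if not r:
    r=ctrl.movel(bed([-.002,-.0362,.066]),.02,contact_N=6); print(r,inbed(read_position()),RB.T@(read_ft_force()-f0))
print(read_clock())
E
```

```text
False [-0.0013 -0.0362  0.0858]
True [-0.002  -0.0362  0.0723] [ 0.3468 -0.0881  6.8023]
12.4917
```

```bash
python3 - <<'E'
from h import *
f0=read_ft_force()
z=inbed(read_position())[2]
r=ctrl.movel(bed([-.002,-.020,z+.0005]),.02,contact_N=14); print(r,inbed(read_position()),RB.T@(read_ft_force()-f0))
p=inbed(read_position())
ctrl.movel(bed([-.002,p[1]-.0003,z+.0005]),.02)
jaws.gripper_to(.058); print(read_width(),RB.T@(read_ft_force()-f0))
ctrl.movel(bed([-.002,p[1],.19]),.15); ctrl.hold(.1)
im=viewer.snapshot("wrist"); cv2.imwrite("pics/placed.png",im[:,:,::-1]); print(inbed(read_position()),read_clock())
E
```

```text
True [-0.0022 -0.0291  0.0723] [-0.0085 -1.2015 -3.5096]
0.057601276060831076 [ 0.0607  1.5558 -5.0517]
[-0.0028 -0.0291  0.1888] 14.6583
```

View pics/placed.png

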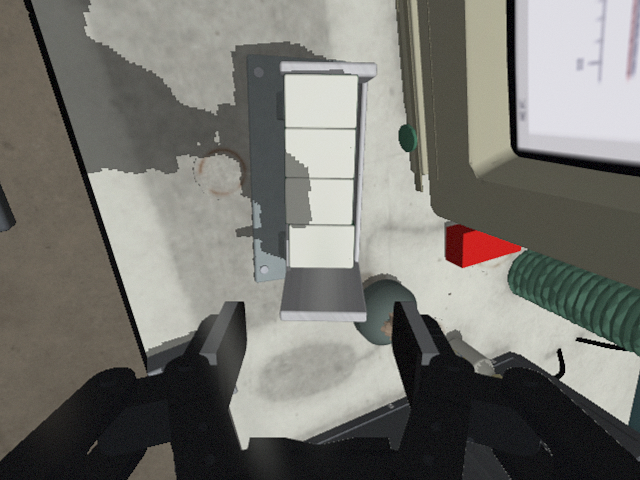

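The row is now closed, with carton 4's top at (322,246) against carton 3 and the free gap to the sloping plate below it. Now the wedge.

```bash
python3 - <<'E'
from h import *
T=down(np.radians(3.3)); p=np.array([.4878,-.1959,.10])
ctrl.move_pose(p+[0,0,.09],T); jaws.gripper_to(.08)
r=ctrl.movel(p,.10,contact_N=15); print("hit" if r else "ok",read_position())
if not r:
    f0=read_ft_force(); jaws.gripper_to(.03); print("w",read_width(),read_grip_force(),read_ft_force()-f0)
    r=ctrl.movel(p+[0,0,.14],.12); print("lift",read_width(),read_ft_force()-f0)
    ctrl.move_pose(bed([-.003,-.0595,.215]),rackrot(1)); ctrl.hold(.1)
    P,Tq=read_position(),read_tool_rot();im=viewer.snapshot("wrist"); cv2.imwrite("pics/whov.png",im[:,:,::-1]); print(inbed(P),read_clock())
    np.savez("whov.npz",P=P,T=Tq,im=im)
E
```

```text
ok [ 0.4882 -0.1961  0.1008]
w 0.041134548887824786 60.232529640197754 [-1.3683 -0.5681  4.3091]
lift 0.041425322785705446 [ 0.1431 -0.247  -0.757 ]
[-0.0029 -0.0602  0.2148] 19.1917
```

View pics/whov.png

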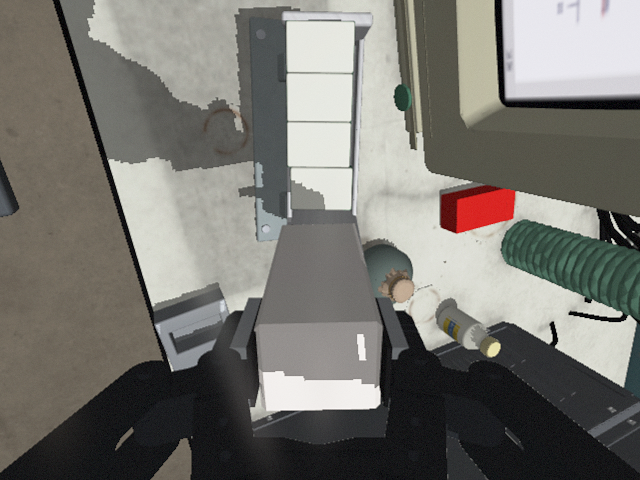

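```bash
python3 - <<'E'
from h import *
d=np.load("whov.npz");P,T=d["P"],d["T"];c=cam("wrist",P,T);im=d["im"].astype(int)
g=im.mean(2)
print("col310 v200-240",g[205:240,320].astype(int)); print("v312-332",g[312:332,320].astype(int))
for v,s in ((322,.110),(222,.008),(224,.008),(224,.0)):
    zt=.0958-s; n=T[:,2]; q=onplane(c,(320,v),n,n@P+zt); print(v,s,"tool",(T.T@(q-P))*1e3,"bed y",inbed(q)[1]*1e3)
# carton 4 left edge from placed view
P2=bed([-.0028,-.0291,.1888]);c2=cam("wrist",P2,rackrot(1));n=RB[:,2]
for u in ((290,268.5),(353,268)): print("c4 edge",inbed(onplane(c2,u,n,n@bed([0,0,.0865])))*1e3)
for u in ((283,313),(365,314)): print("plate top",inbed(onplane(c2,u,n,n@bed([0,0,.0895])))*1e3)
E
```

```text
col310 v200-240 [135 136 138 135 107  99 107 105 105 104 108 105 106 106 105 104 104 107
 104 112 118 114 116 114 115 115 116 115 117 115 116 117 116 114 116]
v312-332 [116 116 114 115 114 115 116 115 116 113 126 138 142 141 141 140 142 144
 142 145]
322 0.11 tool [ 15.9281  -0.3166 -14.2   ] bed y -44.26675306546294
222 0.008 tool [20.5022 -0.0972 87.8   ] bed y -39.76569958517321
224 0.008 tool [19.3361 -0.0956 87.8   ] bed y -40.93176569195911
224 0.0 tool [17.0607 -0.0749 95.8   ] bed y -43.212899929978
c4 edge [-21.5105 -42.7044  86.5   ]
c4 edge [ 17.7304 -42.3419  86.5   ]
plate top [-26.4268 -72.129   89.5   ]
plate top [ 25.9891 -72.8055  89.5   ]
```

The wedge foot edge at (320,224) indicates a tilt of about 1.7° in the hand, so I'll correct that while inserting.

```bash
python3 - <<'E'
from h import *
T=rackrot(1)@R.from_euler("y",-1.7,degrees=True).as_matrix()
L=lambda y,foot:bed([-.003,y,foot+.0975])
show=lambda s,r:print(s,r,inbed(read_position())*1e3,"foot",(inbed(read_position())[2]-.0975)*1e3,RB.T@(read_ft_force()-f0),round(read_clock(),2))
f0=read_ft_force()
ctrl.movel(L(-.0605,.108),.1,rot=T); show("rot",0); f0=read_ft_force()
r=ctrl.movel(L(-.0605,.060),.06,contact_N=8); show("in",r)
if not r:
    r=ctrl.movel(L(-.0603,.032),.04,contact_N=8); show("in2",r)
    if not r:
        r=ctrl.movel(L(-.0588,.024),.02,contact_N=12); show("in3",r)
        r=ctrl.movel(L(-.0588,.008),.01,contact_N=20); show("press",r)
E
```

```text
rot 0 [ -3.3849 -60.8858 204.7486] foot 107.24857553289016 [-0.6714  0.315  -0.1245] 19.44
in False [ -2.645  -60.4932 157.8719] foot 60.371913277704444 [ 0.9059  0.0247 -0.1696] 20.39
in2 True [ -2.7452 -60.0072 130.4   ] foot 32.90003914693576 [3.308  0.7792 0.7494] 21.05
```

```bash
cat >> h.py <<'E'
L=lambda y,foot:bed([-.003,y,foot+.0975])
def show(s,r): print(s,r,inbed(read_position())*1e3,"foot",(inbed(read_position())[2]-.0975)*1e3,RB.T@read_ft_force(),round(read_clock(),2))
E
python3 - <<'E'
from h import *
show("now",0)
r=ctrl.movel(L(-.0594,.024),.02,contact_N=15); show("in3",r)
r=ctrl.movel(L(-.0590,.008),.01,contact_N=22); show("press",r)
ctrl.hold(.3); show("hold",0); print(read_width())
E
```

```text
now 0 [ -2.7452 -60.0072 130.4   ] foot 32.90003914693576 [2.3726 0.7587 0.0854] 21.05
in3 True [ -2.2735 -59.5518 128.385 ] foot 30.884980581594917 [1.3542 1.8381 0.6034] 21.33
press True [ -1.1814 -58.8081 123.7404] foot 26.24040105407022 [0.0623 2.3856 3.7519] 22.33
hold 0 [ -1.1511 -58.8082 123.7441] foot 26.244141038640937 [-0.6782  1.7448  3.9237] 22.63
0.04151199529551786
```

```bash
python3 - <<'E'
from h import *
for k in range(6):
    f=inbed(read_position())[2]-.0975
    r=ctrl.movel(L(-.0588,f-.005),.01,contact_N=30); show(k,r)
    if (RB.T@read_ft_force())[2]>22: break
print(read_width())
E
```

```text
0 False [ -0.8272 -58.3694 121.5261] foot 24.026063978527052 [-3.1891  5.2757 21.7362] 23.32
1 False [ -0.3535 -58.0523 119.9249] foot 22.424936699887184 [-3.8801  5.3709 26.7378] 23.69
0.04107208560061533
```

```bash
python3 - <<'E'
from h import *
for k in range(2):
    f=inbed(read_position())[2]-.0975
    r=ctrl.movel(L(-.0585,f-.005),.01,contact_N=30); show(k,r)
    if (RB.T@read_ft_force())[2]>36: break
p=read_position()
jaws.gripper_to(.06); ctrl.hold(.2); show("open",0)
T=read_tool_rot(); ctrl.movel(p+RB@[0,0,.07],.12,rot=rackrot(1)); ctrl.hold(.1)
P,Tq=read_position(),read_tool_rot();im=viewer.snapshot("wrist"); cv2.imwrite("pics/wplaced.png",im[:,:,::-1]); show("up",0)
np.savez("wpl.npz",P=P,T=Tq)
E
```

```text
0 False [ -0.0215 -57.9156 119.2121] foot 21.71209883958568 [-7.5734  6.8709 34.5587] 24.01
1 False [  0.0718 -57.9162 119.0028] foot 21.50276555775693 [-9.9621  5.8771 40.4708] 24.26
open 0 [ -3.353  -58.553  113.7512] foot 16.2511502630526 [-0.3323  0.211  -0.0512] 24.78
up 0 [ -0.6599 -57.844  187.9587] foot 90.45865257090213 [-0.319  -0.8831 -0.1184] 25.71
```

View pics/wplaced.png

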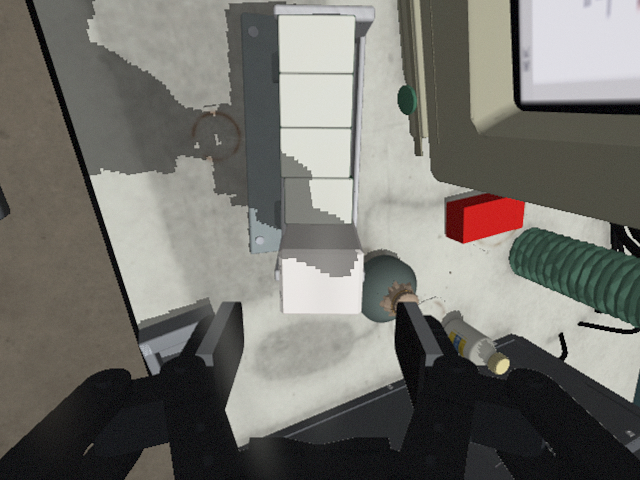

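```bash
python3 - <<'E'
from h import *
d=np.load("wpl.npz");c=cam("wrist",d["P"],d["T"]);n=RB[:,2]
g=lambda u,z:inbed(onplane(c,u,n,n@bed([0,0,z])))*1e3
print("wedge top",[g(u,.1315) for u in ((281,250),(362,250),(364,313),(282,313))])
print("c4 top",[g(u,.0865) for u in ((285,178),(352,178),(284,223),(357,223))]); print("c3",[g(u,.0865) for u in ((280,128),(351,128))])
w=np.mean([g(u,.1315) for u in ((281,250),(362,250),(364,313),(282,313))],0)/1e3
print(w)
jaws.gripper_to(0.0)
x,y=w[0],w[1]
ctrl.movel(bed([x,y,.17]),.1,rot=rackrot(1))
f0=read_ft_force()
r=ctrl.movel(bed([x,y,.135]),.02,contact_N=6); show("touch",r)
for k in range(8):
    z=inbed(read_position())[2]; ctrl.movel(bed([x,y,z-.002]),.01,contact_N=35); show(k,0)
    if (RB.T@(read_ft_force()-f0))[2]>25: break
E
```

```text
wedge top [array([-20.0975, -42.803 , 131.5   ]), array([ 19.5625, -42.7487, 131.5   ]), array([ 21.7814, -77.2917, 131.5   ]), array([-20.5939, -77.3709, 131.5   ])]
c4 top [array([-21.2036, -14.8153,  86.5   ]), array([ 17.4127, -14.7822,  86.5   ]), array([-22.5063, -41.7452,  86.5   ]), array([ 21.1115, -41.6942,  86.5   ])]
c3 [array([-23.2508,  12.9521,  86.5   ]), array([16.1235, 12.9731, 86.5   ])]
[ 0.0002 -0.0601  0.1315]
touch True [  0.4009 -60.0311 149.7479] foot 52.24793571242517 [1.1114 0.7967 1.8433] 27.69
0 0 [  1.3252 -60.0438 149.1824] foot 51.68242263765929 [-0.5668 -0.1905 10.6096] 28.02
1 0 [  1.441  -60.0379 149.1053] foot 51.605304498485744 [-3.7969 -0.3571 15.7899] 28.27
2 0 [  1.4761 -60.0272 149.1126] foot 51.61263064701177 [-3.4413  0.8781 16.1007] 28.52
3 0 [  1.4831 -60.0325 149.1041] foot 51.60412012655466 [-3.6414  0.7624 16.2962] 28.77
4 0 [  1.4561 -60.0406 149.0996] foot 51.59960015981824 [-3.6062  0.972  14.7589] 29.02
5 0 [  1.4622 -60.0239 149.089 ] foot 51.58900690559209 [-3.8238  0.8794 16.0745] 29.27
6 0 [  1.4691 -60.0245 149.1076] foot 51.607561911250485 [-4.8714  0.2672 15.8841] 29.52
7 0 [  1.4482 -60.0237 149.0927] foot 51.59266515061192 [-3.3896  1.4432 15.0021] 29.77
```

```bash
python3 - <<'E'
from h import *
p=inbed(read_position())
for dz in (.004,.006):
    ctrl.movel(bed([0,-.0601,p[2]-dz]),.01,contact_N=40); ctrl.hold(.2); show(dz,0)
    if (RB.T@read_ft_force())[2]>34: break
ctrl.movel(bed([0,-.0601,.25]),.12); ctrl.hold(.3); show("up",0)
P,T=read_position(),read_tool_rot();im=viewer.snapshot("wrist"); cv2.imwrite("pics/final.png",im[:,:,::-1])
E
```

```text
0.004 0 [  2.0992 -60.0357 148.7427] foot 51.242663677341426 [-8.05    1.4902 28.3815] 30.32
0.006 0 [  2.7444 -59.9737 148.4408] foot 50.940818989718004 [-14.1126   1.8123  42.9214] 30.87
up 0 [ -0.1866 -60.0919 249.5747] foot 152.0747308631988 [0.8119 0.4195 0.0666] 32.21
```

View pics/final.png

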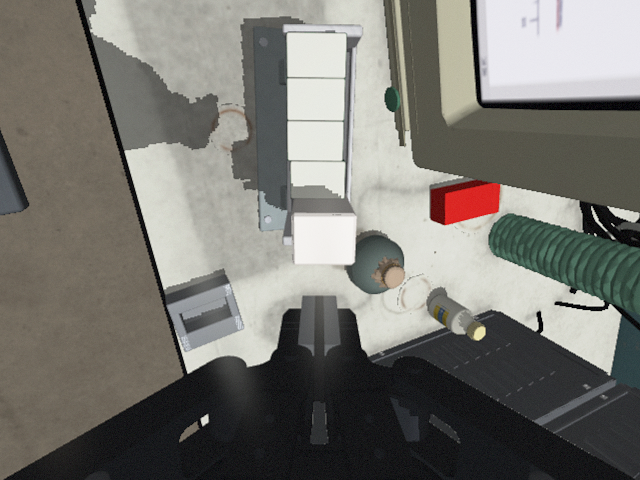

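The final view shows the row closed and the wedge's top at (324,238), seated in the gap. The stand is empty and the robot is clear of everything, so I'm handing in.

```bash
python3 -c "
from h import *
print(ctrl.close_job(), read_clock())"
```

```text
the job is handed in; nothing more can be done
the job is handed in; nothing more can be done
```

I handed the job in at about 32 s of the 58 s allowed: the loose carton stands last in the closed row, the wedge is driven in with about 43 N (thin end roughly 20 mm above the bed's floor) and released. The hand-in gave no verdict, and I could not measure the wedge's remaining force on the carton directly.

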